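Set a mortar prism in the three-point bending fixture

TASK

Set up the mortar prism for its bending test. It lies with its rough trowelled face on top, and that face must not take the load: turn the prism onto its side, so that the rough face looks sideways (either way), and lay it gently across the two support rollers of the blue bending fixture, between the guide pins. Then slide it along until you feel its end touch the end stop, let go, and leave the other things where they are.

Things in the scene. Friction and masses are not known exactly. Their poses are not given: they have to be found in the camera images.
- prism: grey mortar prism, 40 x 160 x 40 mm, about 560 g; friction moderate, safe to grip with 45 N across its 40 mm. Origin at its centre; y runs along its length, z points out of the dark brown rough trowelled face (other faces light grey, smooth). It starts flat on the worktop, rough face up, centre 20 mm high. Leaned more than 45 degrees about a long edge and released, it rolls onto the next face
- bend_fixture: blue three-point bending fixture, fixed to the worktop. Origin at the centre of the underside of its base plate, 96 (x) x 212 (y) x 14 mm; z up, y along the span towards the end stop. Between y = -36 and +36 nothing stands higher than 38 mm, so fingers have room there on both sides of the prism
- near_roller_top (a point): middle of the top of the support roller next to the stop: aluminium, 10 mm diameter, 52 long, lying along the fixture's x at y = +50, its top 45 mm above the worktop. It turns freely about its own axis
- far_roller_top (a point): the same on the other support roller, at y = -50, top 45 mm above the worktop. It turns freely about its own axis and also rocks a little (0.04 rad) about the fixture's y axis
- guide_gap (a point): midway between the two guide pins beside the roller next to the stop, at the height of their tips, at y = +65. Pins: 7 mm diameter, at x = +25.5 and -25.5 (44 mm free between them for the 40 mm prism), pointed tips 59 mm, full thickness up to 53 mm above the worktop. A like pair stands at y = -65
- end_stop: the end stop of the fixture; origin at the centre of its face, at y = +80 of the fixture and 65 mm above the worktop: a fixed steel button, 14 mm across, facing -y, on a blue bracket 76 mm high with a black knurled knob behind it
- bed_centre (a point): where the prism's centre is when it rests on both rollers with its end against the stop: midway between the rollers, 65 mm above the worktop. Axes as the fixture's (y towards the stop)
- mortar_cube_1: one of two grey 40 mm mortar cubes, bystander; origin at the centre of its underside
- mortar_cube_2: the other grey 40 mm mortar cube, bystander; origin at the centre of its underside
- weight_500: brass weight with a knob, 38 mm across and 57 tall, bystander; origin at the centre of its underside
- caliper: steel vernier caliper lying flat, 69 x 205 x 8, bystander; origin at the centre of its underside
- tape_black: roll of black tape, 53 across and 19 tall, bystander; origin at the centre of its underside
- marker_blue: blue felt marker lying at the front edge, 138 long and 13 thick, bystander; origin at the centre of its underside
- spanner: steel spanner lying flat on the left, 170 long, 6 thick, bystander; origin at the centre of its underside

How it is judged:
By the outcome, as a careful person would: the job done as asked, in the order asked, and still so for the second after the job is handed in, with the robot touching nothing.
It also fails if it takes over 56 s, if anything falls off the work surface, if the arm or the gripper's body presses on something with over 40 N, if the wrist force passes 120 N, or if a joint passes its speed limit or range.

ROBOT

A 6-joint arm with a two-finger parallel gripper is mounted at the origin on a cart in front of the work surface, level with it; the furniture and walls round the work are solid. World frame = base frame: x ahead of the robot, y to its left, z up, the work surface at z = 0. Lengths are in m, angles in rad, forces in N, time in s.
With the tool pointing down it reaches from about 0.25 to 0.85 m from the base axis. Payload 12.5 kg.
Tool frame: the origin (TCP) lies at the very end of the fingers, on their centre line; the grasp point (between the pads) lies bot.hold_point_z behind it (bot.hold_point_z is the distance from the TCP to the grasp point, in m); z points along the fingers, y is the line along which they close (so a half turn about z gives the same grasp; the last joint's range is limited). The gripper opens to 93 mm and grips with 3 to 60 N. Pads are 15 mm wide; open, the fingers measure 128 mm over their backs; the gripper's body (75 mm by 188 mm) begins 65 mm behind the grasp point.
Start: joints at [1.177, 0.351, 1.652, -0, 1.139, -0.085], TCP at [0.167, 0.524, 0.219] pointing down, gripper open.
Joint ranges: [-2.75, 2.75], [-0.79, 2.1], [0.01, 2.65], [-1.57, 4.71], [0.07, 3.14], [-2.87, 2.87]. Speed limits (rad/s): [2.22, 2.22, 2.79, 3.14, 3.14, 3.14].

INTERFACE

Orientations are given as a rotation vector (axis times angle).
In Python, from plant import bot gives the robot as it stands.
- The arm moves only by the shell command python3 -m creep 'ROWS' [FORCE]. ROWS is a JSON object of lists of equal length, an entry for each row: "delta_pos": the shift along the world's x, y, z in cm, a list of three; "turn": the turn, a rotation vector about the world's x, y, z in rad, a list of three; "gripper": the finger opening in cm, from 0 to 9.3. In form: {"delta_pos": [[x, y, z], ...], "turn": [[ax, ay, az], ...], "gripper": [gripper, ...]}. A call has 1 to 5 rows; each row shifts and turns the commanded pose from where the row before left it; what a row does not reach is not made up. A row lasts 1/12 s, in which the tool goes at most 41.7 mm and 7.16 degrees, less where a joint would pass 70% of its speed; a pose out of reach is approached as far as the arm can. A call is refused whole if a number of a shift passes 4.17 or a number of a turn 0.125, either way. A call with a gripper value outside its range is refused whole. The fingers move at their own pace and stop on an object; FORCE is the grip in N (left out, the last holds). Time passes only in rows, so rows that do not move let the fingers close. It gives the time, the measured TCP pose, the force, the opening and the grip force at its end, in the units of the state.
- bot.observe(): the state, without advancing time (a new reading comes with each control period).
- bot.grab_frame(name): name is "scene" or "top"; returns a dict with "color" (480x640x3 uint8, blue, green, red), "K" (3x3 intrinsics, pixels), "eye" and "attitude" of the camera in the world. Camera axes: x right, y down, z forward; pixel columns grow to the right and rows downward; lengths in m; the calibration is good to about 2 mm. A picture is of the moment at which its call begins. There is no depth.
- bot.finish_job(): hands the job in; it is judged then, once.
The state is a dict: "time_s": time; "joint_pos": joint angles; "qd": joint speeds; "effort": joint torques, N m; "tool_pos": TCP position; "orientation": TCP orientation; "contact_force": force on the tool from outside, world axes, zero at the start; "moment": the same for the moment, N m; "grip_width": finger opening in m; "grip_force": force on a finger pad.
Only numpy, scipy, OpenCV 4.12 (cv2) and the standard library are available. Lean on these libraries where they do the work, as an engineer would, in place of code of your own. Each camera call takes 0.05 s, during which the arm holds its last target. There are 200 camera calls.

## Working session

There is one attempt and no reset: what is moved stays moved. The work goes in short steps, Python scripts to look and compute and a shell command to move; the robot and the scene stay as the last step left them, time stands still between calls to the robot, and variables do not carry over. Pictures are saved under pics/ and viewed, at most 10 in all, crops included, and the job is handed in when it is done.

```bash
ls; mkdir -p pics
python3 - <<'E'
from plant import bot
import cv2
s=bot.observe();print(s, bot.hold_point_z)
for n in("scene","top"):
    f=bot.grab_frame(n);cv2.imwrite(f"pics/{n}0.png",f["color"]);print(n,f["K"],f["eye"],f["attitude"])
E
```

```text
pics
{'time_s': 0.0, 'joint_pos': array([ 1.17738798e+00,  3.51246809e-01,  1.65241687e+00, -1.19346764e-05,
        1.13911827e+00, -8.45771588e-02]), 'qd': array([ 4.14673772e-04, -2.99129582e-04,  1.68427184e-03, -2.23451371e-04,
        6.47654826e-04,  9.88770669e-05]), 'effort': array([ 5.31078858e-04, -4.97324288e+01, -2.85253823e+01,  6.98900758e-02,
        2.57153314e-02, -5.07472464e-05]), 'tool_pos': array([0.16700276, 0.5236677 , 0.21809839]), 'orientation': array([-4.83135833e-01, -3.10394558e+00,  1.81891980e-03]), 'contact_force': array([-1.20881918,  0.85421459,  0.02230347]), 'moment': array([ 0.01688606, -0.03444333, -0.02297982]), 'grip_force': 0.0, 'grip_width': 0.09312651270442952} 0.0188
scene [[543.58264589   0.         320.9393381 ]
 [  0.         543.58264589 234.7561483 ]
 [  0.           0.           1.        ]] [-0.11736485 -0.57183394  0.91122222] [-2.18097926  0.77624747 -0.3618403 ]
top [[503.6893596    0.         314.93928611]
 [  0.         503.6893596  237.81530091]
 [  0.           0.           1.        ]] [0.30084943 0.18824874 1.19733259] [-2.16141736  2.10659918 -0.2093153 ]
```

View pics/top0.png

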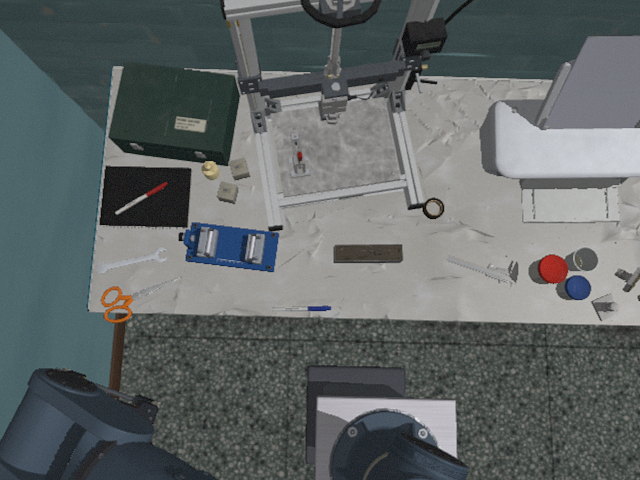

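View pics/scene0.png

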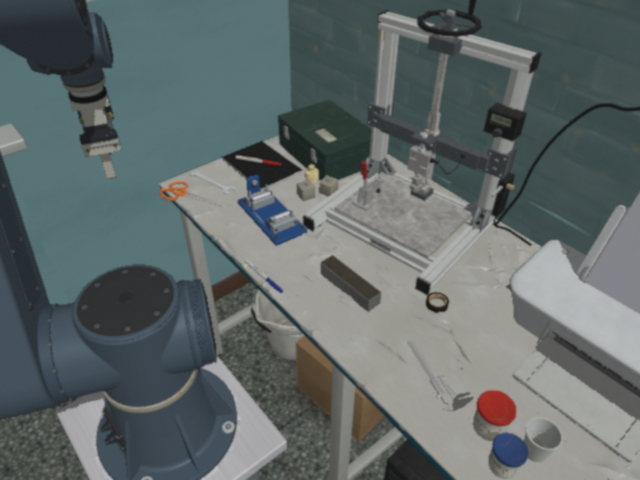

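Top view: prism (rough face up) is at about (368,254), the blue fixture at (232,247) with its end stop on the left (+y), and the press frame's foot near (275,222). The scene view agrees.

```bash
cat > h.py <<'E'
import numpy as np,cv2
from scipy.spatial.transform import Rotation as R
from plant import bot
def ray(f,p,z):
    d=R.from_rotvec(f["attitude"]).as_matrix()@np.linalg.inv(f["K"])@[p[0],p[1],1]
    return f["eye"]+d*(z-f["eye"][2])/d[2]
def proj(f,P):
    c=R.from_rotvec(f["attitude"]).as_matrix().T@(np.asarray(P)-f["eye"]); q=f["K"]@c; return q[:2]/q[2]
def big(m,roi):
    x0,y0,x1,y1=roi; k=np.zeros_like(m); k[y0:y1,x0:x1]=m[y0:y1,x0:x1]
    cs=cv2.findContours(k,cv2.RETR_EXTERNAL,cv2.CHAIN_APPROX_NONE)[0]
    return max(cs,key=cv2.contourArea)[:,0]
def rect(f,c,z):
    P=np.array([ray(f,p,z)[:2] for p in c])
    (cx,cy),(w,h),a=cv2.minAreaRect((P*1000).astype(np.float32))
    b=cv2.boxPoints(((cx,cy),(w,h),a)); e=max([b[1]-b[0],b[2]-b[1]],key=np.linalg.norm)
    if e[1]<0:e=-e
    return np.round([cx,cy,w,h],1), round(np.degrees(np.arctan2(-e[0],e[1])),2) # yaw of long axis from world y
E
python3 - <<'E'
from h import *
for n,pr,fr in(("top",(325,235,412,272),(170,215,285,280)),("scene",(310,245,390,315),(230,165,315,250))):
    f=bot.grab_frame(n);im=f["color"];hsv=cv2.cvtColor(im,cv2.COLOR_BGR2HSV)
    m=((hsv[...,2]<105)&(hsv[...,0]<40)).astype(np.uint8)*255
    c=big(m,pr);print(n,"prism",rect(f,c,.04),cv2.boundingRect(c))
    m=cv2.inRange(hsv,(100,120,40),(125,255,255));c=big(m,fr);print("fix",rect(f,c,.014),cv2.boundingRect(c))
a=bot.grab_frame("top")["color"][210:285,165:290];b=bot.grab_frame("scene")["color"][165:250,230:320]
a=cv2.resize(a,None,fx=4.8,fy=4.8,interpolation=2);b=cv2.resize(b,(0,0),fx=2.7,fy=2.7,interpolation=2)
o=np.zeros((600,600,3),np.uint8);o[:360]=a[:360];o[365:365+b.shape[0],:b.shape[1]]=b[:235];cv2.imwrite("pics/crop.png",o)
E
```

```text
top prism (array([478.4,  48.6,  41.8, 159. ]), np.float32(2.53)) (334, 244, 69, 19)
fix (array([490.2, 374.3, 220.7,  93.7]), np.float32(-5.68)) (184, 223, 95, 49)
scene prism (array([468.6,  35.8,  60.8, 176.1]), np.float32(2.26)) (321, 256, 59, 55)
fix (array([485.8, 359.9, 206.1,  91. ]), np.float32(-5.39)) (239, 199, 67, 46)
```

View pics/crop.png

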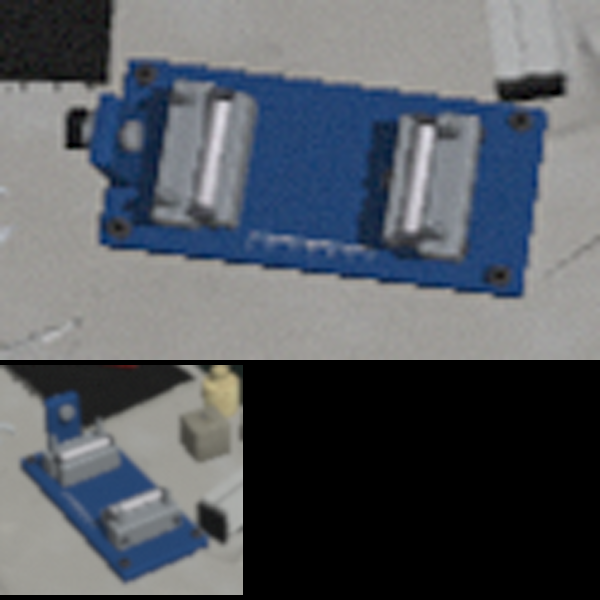

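The crop shows the base plate corners at (130,62), (545,108), (522,297), (100,245), the roller lines at (222,92)-(205,210) and (428,118)-(413,240), and the stop on the left.

Run:
```python
from h import *
f=bot.grab_frame("top")
u=lambda p:(165+(p[0]+.5)/4.8-.5,210+(p[1]+.5)/4.8-.5)
C=np.array([ray(f,u(p),.014) for p in [(130,62),(545,108),(522,297),(100,245)]])*1000
print(C.round(1).tolist(),"mean",C.mean(0).round(1))
for a,b in(((222,92),(205,210)),((428,118),(413,240))):
    A=ray(f,u(a),.045)*1000;B=ray(f,u(b),.045)*1000;print("roller",((A+B)/2).round(1),np.linalg.norm(A-B).round(1))
s=bot.grab_frame("scene")
print("prism top corners in scene px")
y=np.radians(2.5);ex=np.array([np.cos(y),np.sin(y),0]);ey=np.array([-np.sin(y),np.cos(y),0])
im=s["color"].copy()
for c,z,hx,hy,Y in(((.4784,.0486),.04,.02,.08,2.5),((.4885,.369),.014,.048,.106,-5.7)):
    y=np.radians(Y);ex=np.array([np.cos(y),np.sin(y),0]);ey=np.array([-np.sin(y),np.cos(y),0])
    q=np.array([proj(s,np.array([*c,z])+a*hx*ex+b*hy*ey) for a,b in((1,1),(1,-1),(-1,-1),(-1,1))])
    cv2.polylines(im,[(q*16).round().astype(int)],True,(0,255,255),1,cv2.LINE_AA,4)
cv2.imwrite("pics/chk.png",cv2.resize(im[160:320,225:395],None,fx=3.5,fy=3.5,interpolation=2))
```

```text
[[545.5, 467.8, 14.0], [527.9, 260.6, 14.0], [433.2, 268.4, 14.0], [453.4, 476.3, 14.0]] mean [490.  368.3  14. ]
roller [496.6 417.5  45. ] 58.1
roller [485.6 317.3  45. ] 59.9
prism top corners in scene px
```

View pics/chk.png

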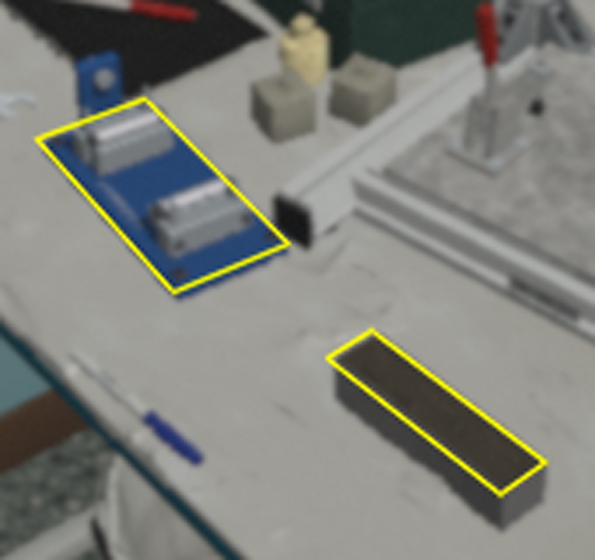

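The overlay fits both the prism and the plate to within about 1–2 mm. Fixture ≈ (490,368) mm, yaw ≈ -5.5°; prism ≈ (478,49) mm, yaw 2.5°. Moving over the prism.

```bash
M='{"delta_pos":[[2.07,-3.17,0],[2.07,-3.17,0],[2.07,-3.17,0],[2.07,-3.17,0],[2.07,-3.17,0]],"turn":[[0,0,-0.081],[0,0,-0.081],[0,0,-0.081],[0,0,-0.081],[0,0,-0.081]],"gripper":[9.3,9.3,9.3,9.3,9.3]}' ; unset M
python3 -m creep '{"delta_pos":[[2.07,-3.17,0],[2.07,-3.17,0],[2.07,-3.17,0],[2.07,-3.17,0],[2.07,-3.17,0]],"turn":[[0,0,-0.081],[0,0,-0.081],[0,0,-0.081],[0,0,-0.081],[0,0,-0.081]],"gripper":[9.3,9.3,9.3,9.3,9.3]}' >/dev/null
python3 -m creep '{"delta_pos":[[2.07,-3.17,0],[2.07,-3.17,0],[2.07,-3.17,0],[2.07,-3.17,0],[2.07,-3.17,0]],"turn":[[0,0,-0.081],[0,0,-0.081],[0,0,-0.081],[0,0,-0.081],[0,0,-0.081]],"gripper":[9.3,9.3,9.3,9.3,9.3]}' >/dev/null
python3 -m creep '{"delta_pos":[[2.07,-3.17,0],[2.07,-3.17,0],[2.07,-3.17,0],[2.07,-3.17,0],[2.07,-3.17,0]],"turn":[[0,0,-0.081],[0,0,-0.081],[0,0,-0.081],[0,0,-0.081],[0,0,-0.081]],"gripper":[9.3,9.3,9.3,9.3,9.3]}'
python3 -m creep '{"delta_pos":[[0,0,-2],[0,0,-2],[0,0,0]],"turn":[[0,0,0],[0,0,0],[0,0,0]],"gripper":[9.3,9.3,9.3]}'
cat >> h.py <<'E'
def st():
    s=bot.observe();r=R.from_rotvec(s["orientation"]).as_matrix()
    print("t %.2f"%s["time_s"],"tcp mm",(s["tool_pos"]*1000).round(1),"toolz",r[:,2].round(3),"close",r[:,1].round(4),"F",s["contact_force"].round(1),"w %.1f g %.1f"%(s["grip_width"]*1000,s["grip_force"]),"q",s["joint_pos"].round(2))
E
python3 -c "from h import *;st()"
```

```text
time_s: 1.65
tool_pos: [0.4784, 0.0466, 0.2188]
orientation: [2.173, 2.268, 0.0]
contact_force: [-0.1, 1.0, 0.5]
grip_width: 0.093
grip_force: 0.0
time_s: 1.9
tool_pos: [0.4761, 0.0478, 0.1757]
orientation: [-2.168, -2.269, 0.006]
contact_force: [-0.3, -0.6, -0.2]
grip_width: 0.0934
grip_force: 0.0
t 1.90 tcp mm [476.1  47.8 175.7] toolz [-0.005 -0.    -1.   ] close [ 0.9989  0.0457 -0.0051] F [-0.3 -0.6 -0.2] w 93.4 g 0.0 q [ 0.    0.28  1.87  0.    1.   -0.04]
```

```bash
python3 -m creep '{"delta_pos":[[0.2,0.1,-3.5],[0,0,-3.5],[0,0,-3.5],[0,0,-2.5],[0,0,-1.5]],"turn":[[0,0,0],[0,0,0],[0,0,0],[0,0,0],[0,0,0]],"gripper":[9.3,9.3,9.3,9.3,9.3]}' >/dev/null
python3 -m creep '{"delta_pos":[[0,0,-0.9],[0,0,0],[0,0,0],[0,0,0],[0,0,0]],"turn":[[0,0,0],[0,0,0],[0,0,0],[0,0,0],[0,0,0]],"gripper":[9.3,3.5,3.5,3.5,3.5]}' 45 >/dev/null
python3 -c "from h import *;st()"
python3 -m creep '{"delta_pos":[[0,0,0],[0,0,0],[0,0,0],[0,0,0],[0,0,0]],"turn":[[0,0,0],[0,0,0],[0,0,0],[0,0,0],[0,0,0]],"gripper":[3.5,3.5,3.5,3.5,3.5]}' 45 >/dev/null
python3 -c "from h import *;st()"
```

```text
t 2.73 tcp mm [480.4  49.6  25.9] toolz [ 0.002  0.    -1.   ] close [0.9989 0.0471 0.0021] F [ 0.5  0.1 -0.5] w 70.9 g 0.0 q [ 0.01  0.54  1.96 -0.    0.64 -0.04]
t 3.15 tcp mm [479.8  49.5  24.8] toolz [ 0.001  0.    -1.   ] close [9.989e-01 4.690e-02 5.000e-04] F [2.1 1.1 2.8] w 39.8 g 45.0 q [ 0.01  0.54  1.96  0.    0.64 -0.04]
```

```bash
python3 -m creep '{"delta_pos":[[0,0,0.6],[0,0,1.2],[0,0,1.6],[0,0,1.6],[0,0,1]],"turn":[[0,0,0],[0,0,0],[0,0,0],[0,0,0],[0,0,0]],"gripper":[3.5,3.5,3.5,3.5,3.5]}' 45 >/dev/null
python3 -c "from h import *;st()"
python3 -m creep '{"delta_pos":[[0,0,0.4],[0,0,0],[0,0,0],[0,0,0],[0,0,0]],"turn":[[0.003,-0.06,0],[0.005,-0.11,0],[0.005,-0.12,0],[0.005,-0.12,0],[0.005,-0.12,0]],"gripper":[3.5,3.5,3.5,3.5,3.5]}' 45 >/dev/null
python3 -m creep '{"delta_pos":[[0,0,0],[0,0,0],[0,0,0],[0,0,0],[0,0,0]],"turn":[[0.005,-0.12,0],[0.005,-0.12,0],[0.005,-0.1,0],[0.001,-0.03,0],[0,0,0]],"gripper":[3.5,3.5,3.5,3.5,3.5]}' 45 >/dev/null
python3 - <<'E'
from h import *
st()
im=bot.grab_frame("scene")["color"];cv2.imwrite("pics/tilt.png",cv2.resize(im[140:380,200:480],None,fx=2,fy=2))
E
```

```text
t 3.57 tcp mm [479.6  49.5  85.9] toolz [ 0.  0. -1.] close [9.989e-01 4.700e-02 2.000e-04] F [ 1.   0.8 -4.2] w 39.6 g 45.0 q [ 0.01  0.42  1.94 -0.    0.78 -0.04]
t 4.40 tcp mm [479.5  68.9  91.4] toolz [ 0.481  0.098 -0.871] close [0.8726 0.0458 0.4863] F [-0.1  0.1 -4.7] w 39.7 g 45.0 q [-0.01  0.3   2.27  1.01  0.12 -1.07]
```

View pics/tilt.png

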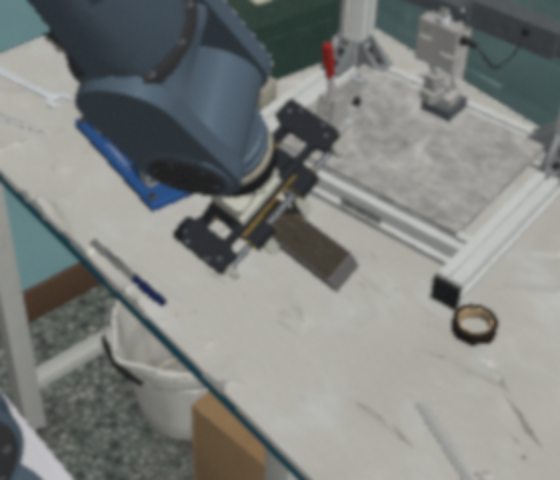

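Tilting outward ran into the wrist singularity (joint 5 limit): the picture shows the prism held at only about 29°, at roughly (310,240). I'll tilt the other way, after moving nearer the robot to keep clear of the press frame.

```bash
cat >> h.py <<'E'
def to(P,yaw,tilt,n):
    "delta (cm) and rotvec per row to reach TCP P mm, closing axis at yaw deg, tilted about it's horizontal normal by tilt deg"
    s=bot.observe();y=np.radians(yaw);c=np.array([np.cos(y),np.sin(y),0]);z=np.array([0,0,-1.]);T=np.array([np.cross(c,z),c,z]).T
    T=R.from_rotvec(np.radians(tilt)*np.array([-np.sin(y),np.cos(y),0]))*R.from_matrix(T)
    d=(T*R.from_rotvec(s["orientation"]).inv()).as_rotvec()
    print("dpos cm",((np.array(P)/10-s["tool_pos"]*100)).round(2),"per row",((np.array(P)/10-s["tool_pos"]*100)/n).round(3),"turn",d.round(4),"per row",(d/n).round(4))
E
python3 -c "
from h import *
to((430,50,95),2.6,0,6)"
```

```text
dpos cm [-4.97 -1.87  0.35] per row [-0.828 -0.312  0.058] turn [-0.0954  0.5028 -0.025 ] per row [-0.0159  0.0838 -0.0042]
```

```bash
python3 -m creep '{"delta_pos":[[-0.83,-0.31,0],[-0.83,-0.31,0],[-0.83,-0.31,0],[-0.83,-0.31,0],[-0.83,-0.31,0]],"turn":[[-0.016,0.084,-0.004],[-0.016,0.084,-0.004],[-0.016,0.084,-0.004],[-0.016,0.084,-0.004],[-0.016,0.084,-0.004]],"gripper":[3.5,3.5,3.5,3.5,3.5]}' >/dev/null
python3 -m creep '{"delta_pos":[[-0.83,-0.31,0.3],[0,0,0],[0,0,0]],"turn":[[-0.016,0.084,-0.004],[0,0,0],[0,0,0]],"gripper":[3.5,3.5,3.5]}' >/dev/null
python3 -c "
from h import *
st();to((430,50,95),2.6,51,9)"
```

```text
t 5.12 tcp mm [447.5  63.9  95.5] toolz [ 0.156  0.058 -0.986] close [0.9857 0.0544 0.1592] F [ 0.7 -0.2 -5.6] w 40.2 g 45.0 q [ 0.    0.3   2.12  0.11  0.57 -0.14]
dpos cm [-1.75 -1.39 -0.05] per row [-0.195 -0.155 -0.006] turn [-0.1013  1.046   0.0098] per row [-0.0113  0.1162  0.0011]
```

```bash
python3 -m creep '{"delta_pos":[[-0.18,-0.14,0],[-0.18,-0.14,0],[-0.18,-0.14,0],[-0.18,-0.14,0],[-0.18,-0.14,0]],"turn":[[-0.01,0.105,0.001],[-0.01,0.105,0.001],[-0.01,0.105,0.001],[-0.01,0.105,0.001],[-0.01,0.105,0.001]],"gripper":[3.5,3.5,3.5,3.5,3.5]}' >/dev/null
python3 -m creep '{"delta_pos":[[-0.18,-0.14,0],[-0.18,-0.14,0],[-0.18,-0.14,0],[-0.18,-0.14,0],[-0.18,-0.14,0]],"turn":[[-0.01,0.105,0.001],[-0.01,0.105,0.001],[-0.01,0.105,0.001],[-0.01,0.105,0.001],[-0.01,0.105,0.001]],"gripper":[3.5,3.5,3.5,3.5,3.5]}' >/dev/null
python3 -c "
from h import *
st();to((430,50,55),2.6,51,5)"
```

```text
t 5.95 tcp mm [429.3  50.   94.3] toolz [-0.781 -0.033 -0.624] close [ 0.6235  0.0275 -0.7814] F [-0.4 -0.1 -5.8] w 39.5 g 45.0 q [ 0.02  0.81  1.51 -0.02  1.72 -0.02]
dpos cm [ 0.07 -0.   -3.93] per row [ 0.013 -0.001 -0.786] turn [-0.0003 -0.0068  0.0021] per row [-0.0001 -0.0014  0.0004]
```

```bash
python3 -m creep '{"delta_pos":[[0,0,-1.3],[0,0,-1.3],[0,0,-1.3],[0,0,-1],[0,0,0]],"turn":[[0,0,0],[0,0,0],[0,0,0],[0,0,0],[0,0,0]],"gripper":[3.5,3.5,3.5,3.5,3.5]}' >/dev/null
python3 -c "from h import *;st()"
python3 -m creep '{"delta_pos":[[0,0,-0.5],[0,0,-0.3],[0,0,0]],"turn":[[0,0,0],[0,0,0],[0,0,0]],"gripper":[3.5,3.5,3.5]}' >/dev/null
python3 - <<'E'
from h import *
st()
im=bot.grab_frame("scene")["color"];cv2.imwrite("pics/low.png",cv2.resize(im[190:350,250:450],None,fx=3,fy=3))
E
```

```text
t 6.37 tcp mm [427.9  50.4  44.7] toolz [-0.781 -0.032 -0.624] close [ 0.6236  0.0291 -0.7812] F [ 0.3 -1.1 -5.5] w 39.6 g 45.0 q [ 0.02  0.89  1.51 -0.02  1.64 -0.02]
t 6.62 tcp mm [428.9  50.5  38.3] toolz [-0.78  -0.032 -0.625] close [ 0.6242  0.0292 -0.7807] F [ 0.2  0.5 -5. ] w 39.5 g 45.0 q [ 0.02  0.9   1.5  -0.02  1.64 -0.02]
```

View pics/low.png

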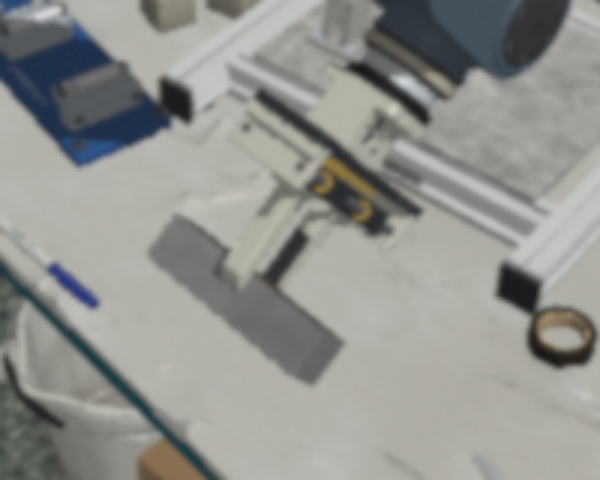

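The prism is held tilted, smooth face toward the camera, spanning about (150,250)–(340,345) in the crop. The gripper body is clear of the table and the frame. Lowering the last few mm.

```bash
python3 -m creep '{"delta_pos":[[0,0,-0.25],[0,0,-0.2],[0,0,0]],"turn":[[0,0,0],[0,0,0],[0,0,0]],"gripper":[3.5,3.5,3.5]}' >/dev/null
python3 -c "from h import *;st()"
python3 -m creep '{"delta_pos":[[0,0,-0.15],[0,0,0],[0,0,0]],"turn":[[0,0,0],[0,0,0],[0,0,0]],"gripper":[3.5,3.5,3.5]}' >/dev/null
python3 -c "from h import *;st()"
```

```text
t 6.92 tcp mm [428.8  50.5  33.7] toolz [-0.781 -0.032 -0.624] close [ 0.6236  0.0292 -0.7812] F [ 0.7 -0.7 -6. ] w 39.3 g 45.0 q [ 0.02  0.91  1.5  -0.02  1.63 -0.02]
t 7.17 tcp mm [428.8  50.5  32.4] toolz [-0.781 -0.032 -0.624] close [ 0.6235  0.0292 -0.7813] F [-0.3 -0.  -4.9] w 39.7 g 45.0 q [ 0.02  0.91  1.5  -0.02  1.63 -0.02]
```

```bash
python3 -m creep '{"delta_pos":[[0,0,0],[-0.12,0,0.15],[-0.15,0,0.2],[-0.15,0,0.2],[0,0,0]],"turn":[[0,0,0],[0,0,0],[0,0,0],[0,0,0],[0,0,0]],"gripper":[4.4,4.8,5.2,5.6,5.6]}' >/dev/null
python3 -c "from h import *;st()"
python3 -m creep '{"delta_pos":[[0.4,0,0.32],[0.8,0.03,0.64],[1.2,0.05,0.96],[1.6,0.06,1.3],[1.6,0.06,1.3]],"turn":[[0,0,0],[0,0,0],[0,0,0],[0,0,0],[0,0,0]],"gripper":[5.6,5.6,5.6,5.6,5.6]}' >/dev/null
python3 - <<'E'
from h import *
st()
to((430,50,170),2.6,0,8)
im=bot.grab_frame("scene")["color"];cv2.imwrite("pics/rel.png",cv2.resize(im[190:350,250:450],None,fx=3,fy=3))
E
```

```text
t 7.58 tcp mm [424.5  50.5  38.6] toolz [-0.78  -0.032 -0.624] close [ 0.6237  0.0291 -0.7811] F [ 0.2 -0.2 -0.2] w 55.6 g 0.0 q [ 0.02  0.89  1.52 -0.02  1.63 -0.02]
t 8.00 tcp mm [481.8  52.5  84.3] toolz [-0.781 -0.032 -0.624] close [ 0.6236  0.0291 -0.7812] F [ 0.6 -1.   0.4] w 55.8 g 0.0 q [ 0.02  0.9   1.34 -0.02  1.8  -0.02]
dpos cm [-5.18 -0.25  8.57] per row [-0.647 -0.032  1.071] turn [ 3.700e-02 -8.959e-01  8.000e-04] per row [ 4.60e-03 -1.12e-01  1.00e-04]
```

View pics/rel.png

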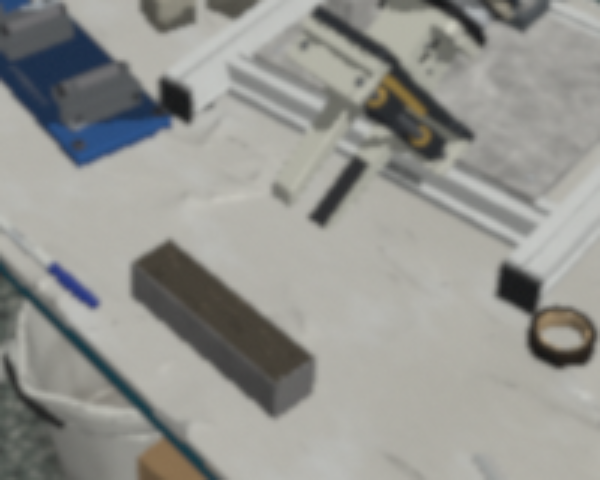

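It rolled back: the prism lies rough face up again, at about (225,325) in the crop. The sideways shift while opening likely levered it back. I'll retry with more lean and no shift, measuring it first.

```bash
python3 -m creep '{"delta_pos":[[-0.4,1,1.2],[-0.65,2,1.2],[-0.65,2,1.2],[-0.65,2,1.2],[-0.65,2,1.2]],"turn":[[0.0046,-0.112,0],[0.0046,-0.112,0],[0.0046,-0.112,0],[0.0046,-0.112,0],[0.0046,-0.112,0]],"gripper":[9.3,9.3,9.3,9.3,9.3]}' >/dev/null
python3 -m creep '{"delta_pos":[[-0.65,2,1.2],[-0.65,2,1.2],[-0.65,1.5,1.2],[0,0,0]],"turn":[[0.0046,-0.112,0],[0.0046,-0.112,0],[0.0046,-0.112,0],[0,0,0]],"gripper":[9.3,9.3,9.3,9.3]}' >/dev/null
python3 - <<'E'
from h import *
st()
f=bot.grab_frame("top");hsv=cv2.cvtColor(f["color"],cv2.COLOR_BGR2HSV)
m=((hsv[...,2]<105)&(hsv[...,0]<40)).astype(np.uint8)*255
c=big(m,(320,240,420,315));print(rect(f,c,.04),cv2.boundingRect(c))
E
```

```text
t 8.80 tcp mm [429.4 199.6 181.8] toolz [ 0.009  0.002 -1.   ] close [0.9988 0.0473 0.0092] F [-0.  -1.1  1.1] w 92.9 g 0.0 q [ 0.34  0.25  1.89 -0.    0.99  0.29]
(array([403.4,   9.6,  36.8,  80.7]), np.float32(1.48)) (367, 278, 36, 17)
```

```bash
python3 -m creep '{"delta_pos":[[-0.5,-3,-1.5],[-0.5,-3,-1.5],[-0.5,-3,-1.5],[-0.5,-3,-1.5],[-0.5,-3,-1.5]],"turn":[[0,-0.003,-0.003],[0,-0.003,-0.003],[0,-0.003,-0.003],[0,0,0],[0,0,0]],"gripper":[9.3,9.3,9.3,9.3,9.3]}' >/dev/null
python3 -m creep '{"delta_pos":[[0,0,-3],[0,0,-2.7],[0,0,-1.5],[0,0,-0.9],[0,0,0]],"turn":[[0,0,0],[0,0,0],[0,0,0],[0,0,0],[0,0,0]],"gripper":[9.3,9.3,9.3,6,3.5]}' 45 >/dev/null
python3 -m creep '{"delta_pos":[[0,0,0],[0,0,0],[0,0,0],[0,0,0],[0,0,0]],"turn":[[0,0,0],[0,0,0],[0,0,0],[0,0,0],[0,0,0]],"gripper":[3.5,3.5,3.5,3.5,3.5]}' 45 >/dev/null
python3 -c "from h import *;st();to((430,50,80),2,56,10)"
```

```text
t 10.10 tcp mm [406.5  47.5  23.7] toolz [ 0.01  0.   -1.  ] close [0.9993 0.0358 0.0102] F [ 0.1 -0.4 -0.3] w 51.2 g 0.0 q [ 0.    0.45  2.15  0.    0.53 -0.03]
dpos cm [2.35 0.25 5.63] per row [0.235 0.025 0.563] turn [-0.0346  0.987  -0.001 ] per row [-0.0035  0.0987 -0.0001]
```

```bash
python3 -m creep '{"delta_pos":[[0,0,0],[0,0,0],[0,0,0],[0,0,0]],"turn":[[0,0.01,0],[0,0,0],[0,0,0],[0,0,0]],"gripper":[3.5,3.5,3.5,3.5]}' 45 >/dev/null
python3 -c "from h import *;st()"
python3 -m creep '{"delta_pos":[[0,0,0.8],[0.4,0,1.6],[0.6,0,2],[0.6,0,2],[0.6,0,0.6]],"turn":[[0,0,0],[0,0.03,0],[-0.003,0.1,0],[-0.004,0.115,0],[-0.004,0.115,0]],"gripper":[3.5,3.5,3.5,3.5,3.5]}' 45 >/dev/null
python3 -m creep '{"delta_pos":[[0.3,0,0],[0,0,0],[0,0,0],[0,0,0],[0,0,0]],"turn":[[-0.004,0.115,0],[-0.004,0.115,0],[-0.004,0.115,0],[-0.004,0.115,0],[-0.004,0.1,0]],"gripper":[3.5,3.5,3.5,3.5,3.5]}' 45 >/dev/null
python3 -c "from h import *;st();to((430,50,38),2,56,5)"
```

```text
t 10.43 tcp mm [405.6  47.5  23.4] toolz [-0.002  0.    -1.   ] close [ 0.9994  0.0358 -0.0022] F [-4.1  0.1  7.2] w 39.9 g 45.0 q [ 0.    0.46  2.14  0.    0.55 -0.03]
t 11.27 tcp mm [431.8  47.5  92.6] toolz [-0.796 -0.026 -0.604] close [ 0.6039  0.0215 -0.7967] F [ 0.3  0.1 -7.7] w 39.4 g 45.0 q [ 0.01  0.83  1.49 -0.02  1.75 -0.02]
dpos cm [-0.18  0.25 -5.46] per row [-0.037  0.05  -1.091] turn [-0.0031  0.0554  0.0009] per row [-0.0006  0.0111  0.0002]
```

```bash
python3 -m creep '{"delta_pos":[[0,0,-1.3],[0,0,-1.4],[0,0,-1.4],[0,0,-1.0],[0,0,-0.45]],"turn":[[0,0.018,0],[0,0.018,0],[0,0.02,0],[0,0,0],[0,0,0]],"gripper":[3.5,3.5,3.5,3.5,3.5]}' 45 >/dev/null
python3 -m creep '{"delta_pos":[[0,0,0],[0,0,0],[0,0,0]],"turn":[[0,0,0],[0,0,0],[0,0,0]],"gripper":[3.5,3.5,3.5]}' 45 >/dev/null
python3 -c "from h import *;st()"
```

```text
t 11.93 tcp mm [431.4  47.5  37.8] toolz [-0.826 -0.026 -0.563] close [ 0.5629  0.0216 -0.8262] F [ 0.6 -0.6 -4.1] w 39.6 g 45.0 q [ 0.01  0.95  1.45 -0.02  1.72 -0.02]
```

```bash
python3 -m creep '{"delta_pos":[[0,0,-0.1],[0,0,0],[0,0,0],[0,0,0],[0,0,0]],"turn":[[0,0,0],[0,0,0],[0,0,0],[0,0,0],[0,0,0]],"gripper":[5.0,5.0,5.0,5.0,5.0]}' >/dev/null
python3 - <<'E'
from h import *
st()
im=bot.grab_frame("scene")["color"];cv2.imwrite("pics/rel2.png",cv2.resize(im[190:350,250:450],None,fx=3,fy=3))
E
```

```text
t 12.35 tcp mm [431.   47.5  36.4] toolz [-0.827 -0.026 -0.562] close [ 0.5615  0.0216 -0.8272] F [ 0.7  0.1 -0.4] w 49.9 g 0.0 q [ 0.01  0.95  1.45 -0.02  1.71 -0.02]
```

View pics/rel2.png

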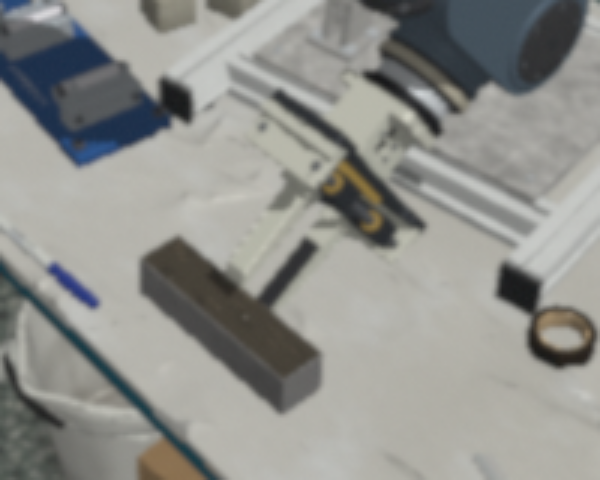

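It fell back again: on release it slid down the finger and tripped backwards over its edge (rough face up, centre about (230,320) in the crop). So the edge must be firmly on the table before release, with a higher grip so the finger clears. Regripping.

```bash
python3 -m creep '{"delta_pos":[[0.8,0,0.6],[1.6,0,1.3],[1.6,0,1.6],[0,0,2],[-1,0,2]],"turn":[[0,0,0],[0,0,0],[0,0,0],[0.003,-0.11,0],[0.003,-0.11,0]],"gripper":[5,5,5,7,9.3]}' >/dev/null
python3 -m creep '{"delta_pos":[[-1.2,0,1],[-1.2,0,0],[-1.2,0,0],[-1.2,0,0],[-0.6,0,0]],"turn":[[0.003,-0.11,0],[0.003,-0.11,0],[0.003,-0.11,0],[0.003,-0.11,0],[0.003,-0.11,0]],"gripper":[9.3,9.3,9.3,9.3,9.3]}' >/dev/null
python3 -m creep '{"delta_pos":[[0,0,0],[0,0,0]],"turn":[[0.003,-0.11,0],[0.003,-0.09,0]],"gripper":[9.3,9.3]}' >/dev/null
python3 - <<'E'
from h import *
st();to((408,47,28),2,0,5)
f=bot.grab_frame("scene");hsv=cv2.cvtColor(f["color"],cv2.COLOR_BGR2HSV)
p=hsv[280:330,300:360].reshape(-1,3)
m=((hsv[...,2]<105)&(hsv[...,0]<25)&(hsv[...,1]>45)).astype(np.uint8)*255
c=big(m,(285,260,365,335));print(rect(f,c,.04),cv2.boundingRect(c))
E
```

```text
t 13.40 tcp mm [407.2  47.5 122.3] toolz [ 0.003 -0.003 -1.   ] close [0.9994 0.0337 0.0031] F [-0.1  0.1  0.2] w 92.7 g 0.0 q [ 0.    0.24  2.09 -0.    0.81 -0.03]
dpos cm [ 0.08 -0.05 -9.43] per row [ 0.016 -0.01  -1.885] turn [0.0033 0.0032 0.0012] per row [0.0007 0.0006 0.0002]
(array([410.6,  38.2,  30.3, 134. ]), np.float32(1.6)) (305, 274, 49, 40)
```

```bash
python3 -m creep '{"delta_pos":[[0.1,0,-2.5],[0,0,-2.5],[0,0,-2.3],[0,0,-1.4],[0,0,-0.7]],"turn":[[0.003,0.003,0],[0,0,0],[0,0,0],[0,0,0],[0,0,0]],"gripper":[9.3,9.3,9,7,5.5]}' >/dev/null
python3 -m creep '{"delta_pos":[[0,0,0],[0,0,0],[0,0,0],[0,0,0],[0,0,0]],"turn":[[0,0,0],[0,0,0],[0,0,0],[0,0,0],[0,0,0]],"gripper":[4.5,3.5,3.5,3.5,3.5]}' 45 >/dev/null
python3 -c "from h import *;st()"
python3 -m creep '{"delta_pos":[[0,0,0],[0,0,0],[0,0,0]],"turn":[[0,0,0],[0,0,0],[0,0,0]],"gripper":[3.5,3.5,3.5]}' 45 >/dev/null
python3 -c "from h import *;st()"
```

```text
t 14.28 tcp mm [408.5  47.5  27.7] toolz [-0.005 -0.    -1.   ] close [ 0.9994  0.0335 -0.0055] F [-0.5 -0.8  0.3] w 48.1 g 0.0 q [ 0.    0.45  2.13 -0.    0.57 -0.03]
t 14.53 tcp mm [408.7  47.5  27.6] toolz [-0.005 -0.    -1.   ] close [ 0.9994  0.0335 -0.0049] F [0.8 0.6 7.5] w 39.6 g 45.0 q [ 0.    0.45  2.13 -0.    0.57 -0.03]
```

```bash
python3 -m creep '{"delta_pos":[[0,0,0.8],[0.4,0,1.4],[0.6,0,1.6],[0.6,0,1.2],[0.6,0,0.3]],"turn":[[0,0,0],[0,0.03,0],[-0.003,0.1,0],[-0.004,0.115,0],[-0.004,0.115,0]],"gripper":[3.5,3.5,3.5,3.5,3.5]}' 45 >/dev/null
python3 -m creep '{"delta_pos":[[0.3,0,0],[0,0,0],[0,0,0],[0,0,0],[0,0,0]],"turn":[[-0.004,0.115,0],[-0.004,0.115,0],[-0.004,0.115,0],[-0.004,0.115,0],[-0.003,0.096,0]],"gripper":[3.5,3.5,3.5,3.5,3.5]}' 45 >/dev/null
python3 -m creep '{"delta_pos":[[0,0,-1.2],[0,0,-1.2],[0,0,-1],[0,0,-0.5],[0,0,0]],"turn":[[0,0,0],[0,0,0],[0,0,0],[0,0,0],[0,0,0]],"gripper":[3.5,3.5,3.5,3.5,3.5]}' 45 >/dev/null
python3 -c "from h import *;st();to((430,47,34),2,53,5)"
```

```text
t 15.78 tcp mm [432.3  47.5  40.4] toolz [-0.797 -0.026 -0.604] close [ 0.6032  0.0202 -0.7973] F [ 0.4  0.3 -5.1] w 39.4 g 45.0 q [ 0.01  0.91  1.48 -0.02  1.67 -0.01]
dpos cm [-0.23 -0.05 -0.64] per row [-0.046 -0.009 -0.128] turn [-0.0004  0.0021  0.0019] per row [-0.0001  0.0004  0.0004]
```

```bash
python3 -m creep '{"delta_pos":[[0,0,-0.3],[0,0,-0.3],[0,0,0]],"turn":[[0,0,0],[0,0,0],[0,0,0]],"gripper":[3.5,3.5,3.5]}' 45 >/dev/null
python3 -c "from h import *;st()"
python3 -m creep '{"delta_pos":[[0,0,-0.15],[0,0,0],[0,0,0]],"turn":[[0,0,0],[0,0,0],[0,0,0]],"gripper":[3.5,3.5,3.5]}' 45 >/dev/null
python3 -c "from h import *;st()"
python3 -m creep '{"delta_pos":[[0,0,-0.1],[0,0,0],[0,0,0]],"turn":[[0,0,0],[0,0,0],[0,0,0]],"gripper":[3.5,3.5,3.5]}' 45 >/dev/null
python3 -c "from h import *;st()"
```

```text
t 16.03 tcp mm [433.   47.5  35. ] toolz [-0.797 -0.026 -0.604] close [ 0.6035  0.0201 -0.7971] F [ 0.  -0.4 -4.4] w 39.8 g 45.0 q [ 0.01  0.92  1.48 -0.02  1.66 -0.01]
t 16.28 tcp mm [433.   47.5  33.6] toolz [-0.797 -0.026 -0.604] close [ 0.6032  0.0201 -0.7974] F [-0.8  0.2 -4.7] w 39.3 g 45.0 q [ 0.01  0.93  1.47 -0.02  1.66 -0.01]
t 16.53 tcp mm [433.1  47.5  32.7] toolz [-0.797 -0.026 -0.603] close [ 0.6031  0.0201 -0.7974] F [ 0.9 -0.2 -3.5] w 39.5 g 45.0 q [ 0.01  0.93  1.47 -0.02  1.66 -0.01]
```

```bash
python3 -m creep '{"delta_pos":[[0,0,-0.1],[0,0,0],[0,0,0]],"turn":[[0,0,0],[0,0,0],[0,0,0]],"gripper":[3.5,3.5,3.5]}' 45 >/dev/null
python3 -c "from h import *;st()"
python3 -m creep '{"delta_pos":[[0,0,-0.1],[0,0,0],[0,0,0]],"turn":[[0,0,0],[0,0,0],[0,0,0]],"gripper":[3.5,3.5,3.5]}' 45 >/dev/null
python3 -c "from h import *;st()"
```

```text
t 16.78 tcp mm [433.1  47.5  32.5] toolz [-0.797 -0.026 -0.603] close [ 0.6025  0.0201 -0.7979] F [1.2 0.4 5.4] w 39.6 g 45.0 q [ 0.01  0.93  1.47 -0.02  1.66 -0.01]
t 17.03 tcp mm [433.2  47.5  32.4] toolz [-0.798 -0.026 -0.602] close [ 0.6017  0.0201 -0.7985] F [ 3.2  1.1 12.6] w 39.2 g 45.0 q [ 0.01  0.93  1.47 -0.02  1.66 -0.01]
```

```bash
python3 -m creep '{"delta_pos":[[0,0,0.1],[0,0,0],[0,0,0],[0,0,0],[0,0,0]],"turn":[[0,0,0],[0,0,0],[0,0,0],[0,0,0],[0,0,0]],"gripper":[4.0,4.1,4.2,4.3,4.3]}' 10 >/dev/null
python3 -c "from h import *;st()"
python3 -m creep '{"delta_pos":[[0.24,0,0.18],[0.24,0,0.18],[0.4,0,0.3],[0.4,0,0.3],[0.4,0,0.3]],"turn":[[0,0,0],[0,0,0],[0,0,0],[0,0,0],[0,0,0]],"gripper":[4.4,4.5,4.5,4.5,4.5]}' >/dev/null
python3 - <<'E'
from h import *
st()
im=bot.grab_frame("scene")["color"];cv2.imwrite("pics/rel3.png",cv2.resize(im[190:350,250:450],None,fx=3,fy=3))
E
```

```text
t 17.45 tcp mm [432.9  47.5  31.4] toolz [-0.797 -0.026 -0.603] close [ 0.6027  0.0201 -0.7977] F [ 1.3  0.9 -0.5] w 42.9 g 0.4 q [ 0.01  0.93  1.47 -0.02  1.66 -0.01]
t 17.87 tcp mm [450.3  47.5  44.5] toolz [-0.797 -0.026 -0.604] close [ 0.6032  0.0201 -0.7974] F [ 3.8  1.  -1.8] w 44.8 g 1.0 q [ 0.01  0.93  1.42 -0.02  1.71 -0.02]
```

View pics/rel3.png

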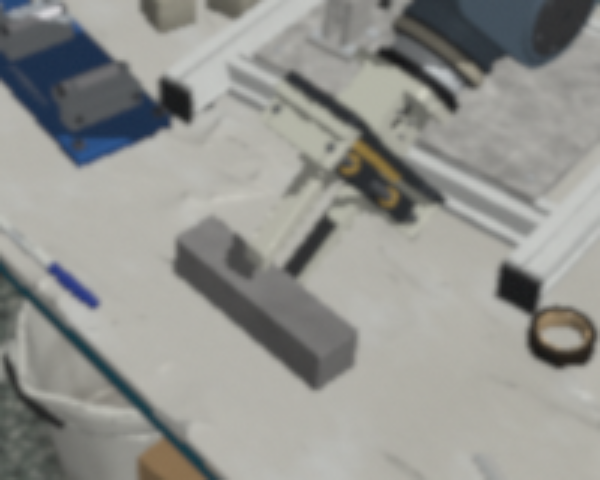

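The prism has rolled onto its side: the upper face is now light grey (centre about (265,300) in the crop). Withdrawing, straightening up and measuring it.

```bash
python3 -m creep '{"delta_pos":[[0.8,0,0.6],[1.2,0,0.9],[1.6,0,1.3],[1,0.5,2],[-0.5,1,2]],"turn":[[0,0,0],[0,0,0],[0,0,0],[0.003,-0.1,0],[0.003,-0.11,0]],"gripper":[4.5,4.5,4.5,7,9.3]}' >/dev/null
python3 -c "from h import *;st()"
python3 -m creep '{"delta_pos":[[-0.5,2,2],[-0.5,2,1],[-0.5,2,1],[-0.5,2,0],[-0.5,2,0]],"turn":[[0.003,-0.11,0],[0.003,-0.11,0],[0.003,-0.11,0],[0.003,-0.11,0],[0.003,-0.11,0]],"gripper":[9.3,9.3,9.3,9.3,9.3]}' >/dev/null
python3 -m creep '{"delta_pos":[[0,2,0],[0,2,0],[0,2,0],[0,0,0]],"turn":[[0.003,-0.11,0],[0.003,-0.06,0],[0,0,0],[0,0,0]],"gripper":[9.3,9.3,9.3,9.3]}' >/dev/null
python3 - <<'E'
from h import *
st()
f=bot.grab_frame("top");hsv=cv2.cvtColor(f["color"],cv2.COLOR_BGR2HSV)
print(hsv[262:290:3,385].tolist())
print(hsv[270,325:415:5].tolist())
bg=np.median(hsv[255:300,420:440].reshape(-1,3),0);print(bg)
for t in(100,115,125,135):
    m=(hsv[...,2]<t).astype(np.uint8)*255
    c=big(m,(325,240,420,300));print(t,rect(f,c,.04),cv2.boundingRect(c))
E
```

```text
t 18.33 tcp mm [493.   61.9 111.4] toolz [-0.652 -0.021 -0.758] close [ 0.7579  0.0235 -0.6519] F [ 0.9 -0.1  0.8] w 54.0 g 0.0 q [ 0.03  0.77  1.41 -0.    1.67  0.  ]
t 19.08 tcp mm [465.5 225.1 153.2] toolz [ 0.009 -0.002 -1.   ] close [0.9994 0.0335 0.0087] F [0.5 0.9 0.3] w 92.9 g 0.0 q [ 0.36  0.37  1.81 -0.01  0.96  0.33]
[[150, 2, 115], [10, 7, 117], [165, 5, 113], [120, 2, 109], [150, 4, 115], [10, 23, 68], [35, 9, 176], [23, 6, 172], [17, 10, 175], [9, 10, 174]]
[[103, 76, 84], [104, 73, 84], [105, 74, 83], [107, 64, 84], [106, 67, 99], [105, 71, 100], [12, 11, 121], [8, 9, 120], [150, 4, 120], [158, 9, 116], [173, 9, 114], [173, 9, 111], [165, 5, 113], [15, 5, 111], [0, 2, 111], [90, 2, 109], [20, 13, 178], [23, 12, 173]]
[ 21.   9. 172.]
100 (array([440.6,  58.7, 137.2, 178. ]), np.float32(1.17)) (325, 240, 78, 60)
115 (array([440.6,  58.5, 137.2, 178.3]), np.float32(1.17)) (325, 240, 78, 60)
125 (array([440.6,  58.4, 137.2, 178.7]), np.float32(1.17)) (325, 240, 78, 60)
135 (array([440.6,  58.2, 137.2, 179. ]), np.float32(1.17)) (325, 240, 78, 60)
```

Run:
```python
from h import *
f=bot.grab_frame("top");hsv=cv2.cvtColor(f["color"],cv2.COLOR_BGR2HSV)
m=((hsv[...,2]<145)&(hsv[...,2]>95)&(hsv[...,1]<35)).astype(np.uint8)*255
m=cv2.morphologyEx(m,cv2.MORPH_OPEN,np.ones((3,3)))
c=big(m,(345,240,420,300));print(rect(f,c,.04),cv2.boundingRect(c))
f=bot.grab_frame("scene");hsv=cv2.cvtColor(f["color"],cv2.COLOR_BGR2HSV)
print(hsv[262:320:3,335].tolist(),hsv[180:200:4,268].tolist())
```

```text
(array([445.8,  29.2,  39.6, 121.1]), np.float32(1.49)) (350, 259, 53, 18)
[[26, 11, 163], [26, 11, 163], [23, 12, 164], [26, 13, 163], [15, 8, 125], [15, 5, 112], [30, 5, 113], [15, 4, 114], [0, 4, 115], [20, 7, 112], [15, 6, 90], [0, 4, 62], [0, 4, 62], [30, 4, 62], [30, 9, 120], [26, 11, 162], [26, 13, 162], [23, 14, 163], [26, 11, 162], [26, 13, 162]] [[105, 28, 37], [30, 19, 96], [30, 16, 94], [120, 4, 139], [105, 12, 84]]
```

```bash
python3 -m creep '{"delta_pos":[[-0.4,-3.5,-0.5],[-0.4,-3.5,-1],[-0.4,-3.5,-1],[-0.4,-3.5,-1],[-0.45,-3.64,-1]],"turn":[[0,0.002,-0.002],[0,0.002,-0.002],[0,0.002,-0.002],[0,0.002,0],[0,0,0]],"gripper":[9.3,9.3,9.3,9.3,9.3]}' >/dev/null
python3 -m creep '{"delta_pos":[[0,0,-2],[0,0,-2],[0,0,-2],[0,0,-1.5],[0,0,0]],"turn":[[0,0,0],[0,0,0],[0,0,0],[0,0,0],[0,0,0]],"gripper":[9.3,9.3,9.3,9.3,9.3]}' >/dev/null
python3 -c "from h import *;st();to((445.3,48.7,6),1.5,0,3)"
```

```text
t 20.07 tcp mm [443.8  45.   29.9] toolz [-0.005 -0.003 -1.   ] close [ 0.9997  0.0236 -0.0054] F [ 0.  -0.6 -0.3] w 92.9 g 0.0 q [-0.    0.49  2.05 -0.    0.62 -0.02]
dpos cm [ 0.15  0.37 -2.39] per row [ 0.049  0.124 -0.798] turn [ 0.0027 -0.0053  0.0026] per row [ 0.0009 -0.0018  0.0009]
```

```bash
python3 -m creep '{"delta_pos":[[0.15,0.37,-1],[0,0,-0.9],[0,0,-0.5],[0,0,0],[0,0,0]],"turn":[[0.003,-0.005,0.002],[0,0,0],[0,0,0],[0,0,0],[0,0,0]],"gripper":[9.3,8,7,5.5,4.5]}' >/dev/null
python3 -m creep '{"delta_pos":[[0,0,0],[0,0,0],[0,0,0],[0,0,0],[0,0,0]],"turn":[[0,0,0],[0,0,0],[0,0,0],[0,0,0],[0,0,0]],"gripper":[3.5,3.5,3.5,3.5,3.5]}' 45 >/dev/null
python3 -m creep '{"delta_pos":[[0,0,0],[0,0,0]],"turn":[[0,0,0],[0,0,0]],"gripper":[3.5,3.5]}' 45 >/dev/null
python3 -c "from h import *;st()"
```

```text
t 21.07 tcp mm [445.8  49.8   8.2] toolz [ 0.002  0.    -1.   ] close [0.9996 0.0273 0.0021] F [-5.2  0.   6. ] w 40.2 g 45.0 q [ 0.01  0.53  2.05  0.    0.56 -0.02]
```

```bash
python3 -m creep '{"delta_pos":[[0,0,1],[0,0,2],[0,0,3],[0,0,3],[0,0,2.2]],"turn":[[0,0,0],[0,0,0],[0,0,0],[0,0,0],[0,0,0]],"gripper":[3.5,3.5,3.5,3.5,3.5]}' >/dev/null
python3 -m creep '{"delta_pos":[[0.3,2,0],[0.5,3.2,0],[0.5,3.5,0],[0.5,3.5,0],[0.5,3.5,0]],"turn":[[0,0,-0.01],[0,0,-0.013],[0,0,-0.013],[0,0,-0.013],[0,0,-0.013]],"gripper":[3.5,3.5,3.5,3.5,3.5]}' >/dev/null
python3 -m creep '{"delta_pos":[[0.5,3.5,0],[0.5,3.5,0],[0.5,3.5,0],[0.4,2.5,0],[0.1,1.5,0]],"turn":[[0,0,-0.013],[0,0,-0.013],[0,0,-0.013],[0,0,-0.013],[0,0,-0.01]],"gripper":[3.5,3.5,3.5,3.5,3.5]}' >/dev/null
python3 -m creep '{"delta_pos":[[0,0,0],[0,0,0]],"turn":[[0,0,0],[0,0,0]],"gripper":[3.5,3.5]}' >/dev/null
python3 - <<'E'
from h import *
st();to((489.4,358.9,80),-5.5,0,4)
# refine fixture yaw/side from the first, unobscured top frame
f=bot.grab_frame("top");im=cv2.imread("pics/top0.png");hsv=cv2.cvtColor(im,cv2.COLOR_BGR2HSV)
m=cv2.inRange(hsv,(100,120,40),(125,255,255))
for nm,fn,z in(("far",lambda r:r.min()-.5,.014),("near",lambda r:r.max()+.5,.014)):
    P=[]
    for c in range(198,268):
        r=np.where(m[215:280,c]>0)[0]+215
        P.append(ray(f,(c,fn(r)),z)[:2]*1000)
    P=np.array(P);k=np.polyfit(P[:,1],P[:,0],1);k=np.polyfit(*[P[np.abs(P[:,0]-np.polyval(k,P[:,1]))<1.5][:,i] for i in(1,0)],1)
    print(nm,"x at y=368:",np.polyval(k,368).round(2),"yaw",-np.degrees(np.arctan(k[0])).round(2))
E
```

```text
t 22.48 tcp mm [489.2 352.  120. ] toolz [ 0.004 -0.001 -1.   ] close [ 0.9954 -0.0953  0.0037] F [-0.3 -0.7 -5.5] w 39.7 g 45.0 q [ 0.55  0.56  1.6  -0.    0.98  0.64]
dpos cm [ 0.02  0.69 -4.  ] per row [ 0.004  0.172 -1.   ] turn [ 0.0007  0.0037 -0.0006] per row [ 0.0002  0.0009 -0.0001]
far x at y=368: 536.8 yaw -5.71
near x at y=368: 442.5 yaw -5.66
```

```bash
python3 -m creep '{"delta_pos":[[0,0.3,-1],[0,0.3,-1.5],[0,0.1,-1.5],[0,0,-1],[0,0,0]],"turn":[[0,0.004,-0.003],[0,0,0],[0,0,0],[0,0,0],[0,0,0]],"gripper":[3.5,3.5,3.5,3.5,3.5]}' >/dev/null
python3 - <<'E'
from h import *
st()
a=bot.grab_frame("top")["color"][215:280,175:290];b=bot.grab_frame("scene")["color"][165:250,225:325]
o=np.zeros((600,600,3),np.uint8)
a=cv2.resize(a,None,fx=4.4,fy=4.4,interpolation=2);b=cv2.resize(b,None,fx=3.6,fy=3.6,interpolation=2)
o[:a.shape[0],:a.shape[1]]=a;o[290:290+b.shape[0],:b.shape[1]]=b;cv2.imwrite("pics/fit.png",o)
E
```

```text
t 22.95 tcp mm [488.6 357.4  67.6] toolz [-0.003 -0.002 -1.   ] close [ 0.9949 -0.1004 -0.0031] F [ 0.2  0.7 -4.5] w 39.7 g 45.0 q [ 0.55  0.63  1.61 -0.    0.9   0.66]
```

View pics/fit.png

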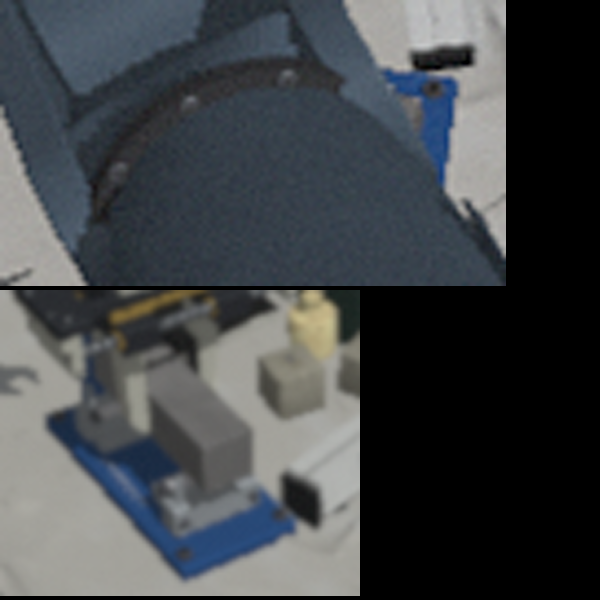

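The picture shows the prism over the fixture, lined up with it. Its near end is at about (225,460) in the lower crop, over the far roller block at (205,500). Descending gently with force checks.

```bash
python3 -m creep '{"delta_pos":[[0,0,-0.2],[0,0,-0.2],[0,0,0]],"turn":[[0,0.003,0.001],[0,0,0],[0,0,0]],"gripper":[3.5,3.5,3.5]}' >/dev/null
python3 -c "from h import *;st();print(bot.observe()['moment'])"
python3 -m creep '{"delta_pos":[[0,0,-0.2],[0,0,-0.15],[0,0,0]],"turn":[[0,0,0],[0,0,0],[0,0,0]],"gripper":[3.5,3.5,3.5]}' >/dev/null
python3 -c "from h import *;st();print(bot.observe()['moment'])"
```

```text
t 23.30 tcp mm [489.9 358.7  66.3] toolz [-0.002  0.    -1.   ] close [ 0.9951 -0.0988 -0.0024] F [-1.3  0.  -6.1] w 39.4 g 45.0 q [0.55 0.64 1.61 0.   0.9  0.65]
[-0.07209885  0.10236635 -0.02429602]
t 23.55 tcp mm [489.6 358.7  62.4] toolz [-0.003 -0.    -1.   ] close [ 0.9951 -0.0986 -0.0029] F [-0.8 -0.4 -5.2] w 39.9 g 45.0 q [0.56 0.64 1.61 0.   0.89 0.65]
[-0.09215128  0.10170038 -0.09671707]
```

```bash
python3 -m creep '{"delta_pos":[[0,0,-0.2],[0,0,-0.2],[0,0,0]],"turn":[[0,0.002,0],[0,0,0],[0,0,0]],"gripper":[3.5,3.5,3.5]}' >/dev/null
python3 -c "from h import *;st();print(bot.observe()['moment'])"
python3 -m creep '{"delta_pos":[[0,0,-0.15],[0,0,-0.1],[0,0,0]],"turn":[[0,0,0],[0,0,0],[0,0,0]],"gripper":[3.5,3.5,3.5]}' >/dev/null
python3 -c "from h import *;st();print(bot.observe()['moment'])"
python3 -m creep '{"delta_pos":[[0,0,-0.1],[0,0,0],[0,0,0]],"turn":[[0,0,0],[0,0,0],[0,0,0]],"gripper":[3.5,3.5,3.5]}' >/dev/null
python3 -c "from h import *;st();print(bot.observe()['moment'])"
```

```text
t 23.80 tcp mm [489.6 358.6  58.2] toolz [-0.005 -0.001 -1.   ] close [ 0.9951 -0.0986 -0.0052] F [-0.5  0.2 -4.6] w 39.8 g 45.0 q [0.55 0.65 1.61 0.   0.88 0.65]
[-0.04025232  0.07252954 -0.01426609]
t 24.05 tcp mm [489.6 358.7  55.9] toolz [-0.005 -0.    -1.   ] close [ 0.9951 -0.0986 -0.005 ] F [-0.  -1.1 -4.4] w 40.0 g 45.0 q [0.55 0.65 1.61 0.   0.88 0.65]
[-0.06406156  0.06967705  0.05049094]
t 24.30 tcp mm [489.8 358.7  55.1] toolz [-0.005 -0.    -1.   ] close [ 0.9951 -0.0987 -0.0047] F [ 0.1 -0.2 -4.5] w 40.1 g 45.0 q [0.55 0.66 1.61 0.   0.88 0.65]
[-0.06109237  0.1105958   0.01141756]
```

```bash
python3 -m creep '{"delta_pos":[[0,0,-0.1],[0,0,0],[0,0,0]],"turn":[[0,-0.004,0],[0,0,0],[0,0,0]],"gripper":[3.5,3.5,3.5]}' >/dev/null
python3 -c "from h import *;st()"
python3 -m creep '{"delta_pos":[[0,0,-0.1],[0,0,0],[0,0,0]],"turn":[[0,0,0],[0,0,0],[0,0,0]],"gripper":[3.5,3.5,3.5]}' >/dev/null
python3 -c "from h import *;st()"
```

```text
t 24.55 tcp mm [489.7 358.8  54.1] toolz [-0.001 -0.    -1.   ] close [ 9.951e-01 -9.850e-02 -8.000e-04] F [ 0.6 -1.  -5.1] w 39.5 g 45.0 q [0.56 0.66 1.62 0.   0.87 0.65]
t 24.80 tcp mm [489.8 358.8  53.2] toolz [-0.001 -0.    -1.   ] close [ 9.951e-01 -9.870e-02 -6.000e-04] F [ 0.4 -0.  -4. ] w 39.4 g 45.0 q [0.56 0.66 1.62 0.   0.87 0.65]
```

```bash
python3 -m creep '{"delta_pos":[[0,0,-0.05],[0,0,0],[0,0,0]],"turn":[[0,0,0],[0,0,0],[0,0,0]],"gripper":[3.5,3.5,3.5]}' >/dev/null
python3 -c "from h import *;st()"
python3 -m creep '{"delta_pos":[[0,0,-0.05],[0,0,0],[0,0,0]],"turn":[[0,0,0],[0,0,0],[0,0,0]],"gripper":[3.5,3.5,3.5]}' >/dev/null
python3 -c "from h import *;st();print(bot.observe()['moment'])"
```

```text
t 25.05 tcp mm [489.9 358.9  53.1] toolz [-0.  0. -1.] close [ 9.951e-01 -9.870e-02 -4.000e-04] F [-2.2 -0.8  2.9] w 39.8 g 45.0 q [0.56 0.66 1.62 0.   0.87 0.65]
t 25.30 tcp mm [489.9 359.1  53. ] toolz [-0.  0. -1.] close [ 9.951e-01 -9.860e-02 -2.000e-04] F [-3.4 -1.5  8.4] w 39.5 g 45.0 q [0.56 0.66 1.62 0.   0.87 0.65]
[-0.18279228  0.78845737  0.06321996]
```

```bash
python3 -m creep '{"delta_pos":[[0.02,0.2,0.03],[0.02,0.2,0],[0,0,0]],"turn":[[0,0,0],[0,0,0],[0,0,0]],"gripper":[3.5,3.5,3.5]}' >/dev/null
python3 -c "from h import *;st()"
python3 -m creep '{"delta_pos":[[0.015,0.15,0],[0.015,0.15,0],[0,0,0]],"turn":[[0,0,0],[0,0,0],[0,0,0]],"gripper":[3.5,3.5,3.5]}' >/dev/null
python3 -c "from h import *;st()"
```

```text
t 25.55 tcp mm [490.3 363.2  53.1] toolz [-0.  0. -1.] close [ 9.951e-01 -9.850e-02 -2.000e-04] F [-3.1 -0.3  6.9] w 39.9 g 45.0 q [0.56 0.66 1.61 0.   0.87 0.66]
t 25.80 tcp mm [490.6 366.2  53. ] toolz [-0.  0. -1.] close [ 9.951e-01 -9.860e-02 -2.000e-04] F [-2.2 -1.7  6.4] w 39.5 g 45.0 q [0.56 0.66 1.6  0.   0.88 0.66]
```

```bash
python3 -m creep '{"delta_pos":[[0.01,0.1,0],[0,0,0]],"turn":[[0,0,0],[0,0,0]],"gripper":[3.5,3.5]}' >/dev/null
python3 -c "from h import *;st()"
python3 -m creep '{"delta_pos":[[0.01,0.1,0],[0,0,0]],"turn":[[0,0,0],[0,0,0]],"gripper":[3.5,3.5]}' >/dev/null
python3 -c "from h import *;st()"
```

```text
t 25.97 tcp mm [490.7 367.1  53.1] toolz [-0.  0. -1.] close [ 9.951e-01 -9.860e-02 -2.000e-04] F [-2.7  0.3  6.3] w 39.2 g 45.0 q [0.57 0.67 1.6  0.   0.88 0.66]
t 26.13 tcp mm [490.8 368.1  53.1] toolz [-0.  0. -1.] close [ 9.951e-01 -9.850e-02 -2.000e-04] F [-3.4 -0.8  6.5] w 39.7 g 45.0 q [0.57 0.67 1.6  0.   0.88 0.67]
```

```bash
python3 -m creep '{"delta_pos":[[0.005,0.05,0],[0,0,0]],"turn":[[0,0,0],[0,0,0]],"gripper":[3.5,3.5]}' >/dev/null
python3 -c "from h import *;st()"
python3 -m creep '{"delta_pos":[[0.005,0.05,0],[0,0,0]],"turn":[[0,0,0],[0,0,0]],"gripper":[3.5,3.5]}' >/dev/null
python3 -c "from h import *;st()"
python3 -m creep '{"delta_pos":[[0.005,0.05,0],[0,0,0]],"turn":[[0,0,0],[0,0,0]],"gripper":[3.5,3.5]}' >/dev/null
python3 -c "from h import *;st()"
```

```text
t 26.30 tcp mm [490.9 368.6  53.1] toolz [-0.  0. -1.] close [ 9.951e-01 -9.860e-02 -3.000e-04] F [-2.3 -1.6  6.7] w 39.7 g 45.0 q [0.57 0.67 1.6  0.   0.88 0.67]
t 26.47 tcp mm [490.9 369.   53.1] toolz [-0.  0. -1.] close [ 9.951e-01 -9.860e-02 -2.000e-04] F [-2.9 -0.5  6.9] w 39.8 g 45.0 q [0.57 0.67 1.6  0.   0.88 0.67]
t 26.63 tcp mm [491.  369.5  53. ] toolz [-0.  0. -1.] close [ 9.951e-01 -9.860e-02 -3.000e-04] F [-2.8 -1.   6.4] w 39.3 g 45.0 q [0.57 0.67 1.6  0.   0.88 0.67]
```

Not touching yet; continuing in small steps.

```bash
python3 -m creep '{"delta_pos":[[0.005,0.05,0],[0,0,0]],"turn":[[0,0,0],[0,0,0]],"gripper":[3.5,3.5]}' >/dev/null
python3 -c "from h import *;st()"
python3 -m creep '{"delta_pos":[[0.005,0.05,0],[0,0,0]],"turn":[[0,0,0],[0,0,0]],"gripper":[3.5,3.5]}' >/dev/null
python3 -c "from h import *;st()"
python3 -m creep '{"delta_pos":[[0.005,0.05,0],[0,0,0]],"turn":[[0,0,0],[0,0,0]],"gripper":[3.5,3.5]}' >/dev/null
python3 -c "from h import *;st()"
```

```text
t 26.80 tcp mm [491. 370.  53.] toolz [-0.  0. -1.] close [ 9.951e-01 -9.860e-02 -3.000e-04] F [-3.5 -2.   6.5] w 40.0 g 45.0 q [0.57 0.67 1.59 0.   0.88 0.67]
t 26.97 tcp mm [491.1 370.5  53.1] toolz [-0.  0. -1.] close [ 9.951e-01 -9.860e-02 -3.000e-04] F [-3.  -1.   7.2] w 39.8 g 45.0 q [0.57 0.67 1.59 0.   0.88 0.67]
t 27.13 tcp mm [491.1 371.   53.1] toolz [-0.  0. -1.] close [ 9.951e-01 -9.860e-02 -3.000e-04] F [-3.2 -0.2  6.6] w 39.8 g 45.0 q [0.57 0.67 1.59 0.   0.88 0.67]
```

```bash
python3 -m creep '{"delta_pos":[[0.005,0.05,0],[0,0,0]],"turn":[[0,0,0],[0,0,0]],"gripper":[3.5,3.5]}' >/dev/null
python3 -c "from h import *;st()"
python3 -m creep '{"delta_pos":[[0.005,0.05,0],[0,0,0]],"turn":[[0,0,0],[0,0,0]],"gripper":[3.5,3.5]}' >/dev/null
python3 -c "from h import *;st()"
python3 -m creep '{"delta_pos":[[0.005,0.05,0],[0,0,0]],"turn":[[0,0,0],[0,0,0]],"gripper":[3.5,3.5]}' >/dev/null
python3 -c "from h import *;st()"
python3 -m creep '{"delta_pos":[[0.005,0.05,0],[0,0,0]],"turn":[[0,0,0],[0,0,0]],"gripper":[3.5,3.5]}' >/dev/null
python3 -c "from h import *;st()"
```

```text
t 27.30 tcp mm [491.2 371.6  53.1] toolz [-0.  0. -1.] close [ 9.951e-01 -9.860e-02 -3.000e-04] F [-1.9 -0.8  5.8] w 39.4 g 45.0 q [0.57 0.67 1.59 0.   0.88 0.67]
t 27.47 tcp mm [491.2 371.8  53.1] toolz [-0. -0. -1.] close [ 9.951e-01 -9.860e-02 -4.000e-04] F [-2.9 -3.3  7.2] w 39.7 g 45.0 q [ 0.57  0.67  1.59 -0.    0.88  0.67]
t 27.63 tcp mm [491.2 371.8  53.1] toolz [-0.001 -0.001 -1.   ] close [ 9.951e-01 -9.850e-02 -7.000e-04] F [-3.  -6.2  8.6] w 40.0 g 45.0 q [ 0.57  0.67  1.59 -0.    0.88  0.67]
t 27.80 tcp mm [491.2 371.8  53. ] toolz [-0.001 -0.002 -1.   ] close [ 0.9951 -0.0985 -0.001 ] F [ -2.9 -10.   11.4] w 39.9 g 45.0 q [ 0.57  0.67  1.59 -0.    0.88  0.67]
```

Contact felt: the tool has stopped at y = 371.8 mm and the push has risen to 10 N. Easing the vertical load, then opening gently.

```bash
python3 -m creep '{"delta_pos":[[-0.004,-0.04,0.08],[0,0,0],[0,0,0]],"turn":[[0,0,0],[0,0,0],[0,0,0]],"gripper":[3.5,3.5,3.5]}' 15 >/dev/null
python3 -c "from h import *;st()"
python3 -m creep '{"delta_pos":[[0,0,0],[0,0,0],[0,0,0],[0,0,0],[0,0,0]],"turn":[[0,0,0],[0,0,0],[0,0,0],[0,0,0],[0,0,0]],"gripper":[3.9,4.1,4.4,5,5.6]}' 5 >/dev/null
python3 -c "from h import *;st()"
```

```text
t 28.05 tcp mm [491.1 371.8  53.1] toolz [-0.001 -0.001 -1.   ] close [ 0.9951 -0.0986 -0.001 ] F [-1.3 -5.5  2.5] w 39.5 g 15.0 q [ 0.57  0.67  1.59 -0.    0.88  0.67]
t 28.47 tcp mm [491.2 372.6  53.3] toolz [-0.  0. -1.] close [ 9.951e-01 -9.860e-02 -4.000e-04] F [-0.4 -0.1 -0.7] w 52.3 g 0.0 q [0.57 0.67 1.59 0.   0.88 0.67]
```

```bash
python3 -m creep '{"delta_pos":[[0,0,0],[0,0,0.4],[0,0,1],[0,0,2],[0,0,3]],"turn":[[0,0,0],[0,0,0],[0,0,0],[0,0,0],[0,0,0]],"gripper":[6.5,6.5,6.5,6.5,6.5]}' >/dev/null
python3 -m creep '{"delta_pos":[[0,0,3],[0,0,3],[0,-2,2],[0,-4,0],[0,-4,0]],"turn":[[0,0,0],[0,0,0],[0,0,0],[0,0,0],[0,0,0]],"gripper":[6.5,6.5,6.5,6.5,6.5]}' >/dev/null
python3 -m creep '{"delta_pos":[[0,-4,0],[0,-4,0],[0,-4,0],[0,-4,0],[0,-3,0]],"turn":[[0,0,0],[0,0,0],[0,0,0],[0,0,0],[0,0,0]],"gripper":[6.5,6.5,6.5,6.5,6.5]}' >/dev/null
python3 - <<'E'
from h import *
st()
f=bot.grab_frame("top");im=f["color"];hsv=cv2.cvtColor(im,cv2.COLOR_BGR2HSV)
m=((hsv[...,2]<150)&(hsv[...,2]>90)&(hsv[...,1]<40)).astype(np.uint8)*255
m=cv2.morphologyEx(m,cv2.MORPH_OPEN,np.ones((3,3)))
c=big(m,(185,222,280,275));print(rect(f,c,.085),cv2.boundingRect(c))
r=m[225:272,185:280]
for row in r[::3]: print(''.join('#' if v else '.' for v in row))
b=((hsv[...,2]<95)&(hsv[...,0]<30)&(hsv[...,1]>35)).astype(np.uint8);print("brown px in fixture area",b[222:275,185:280].sum())
s=bot.grab_frame("scene")
E
```

```text
t 29.72 tcp mm [490.8  79.8 198.3] toolz [ 0.001 -0.    -1.   ] close [ 9.951e-01 -9.940e-02  6.000e-04] F [0.6 0.6 0.1] w 65.2 g 0.0 q [ 0.07  0.28  1.81 -0.    1.05  0.17]
(array([458.4, 319. ,   4.6,   4.4]), np.float32(-87.3)) (248, 255, 3, 3)
...............................................................................................
...............................................................................................
...............................................................................................
...............................................................................................
...............................................................................................
...............................................................................................
...............................................................................................
...............................................................................................
...............................................................................................
.....................###.......................................................................
...............................................................###.............................
...............................................................................................
...............................................................................................
...............................................................................................
...............................................................................................
...............................................................................................
brown px in fixture area 4
```

Run:
```python
from h import *
f=bot.grab_frame("top");hsv=cv2.cvtColor(f["color"],cv2.COLOR_BGR2HSV)
h0=cv2.cvtColor(cv2.imread("pics/top0.png"),cv2.COLOR_BGR2HSV)
for r in range(222,276,3): print(r,' '.join('%3d%s'%(hsv[r,c,2],'b' if hsv[r,c,1]>100 else ' ') for c in range(178,284,4)))
```

```text
222  40   37   33  177  143  144  180  177  168  170  172  172  178  175  175  175  178  173  178  175  178  172  173  195  185  193  175 
225  36   26   18  151   33   69b  93b  75b  70b  83b 114  113  171  182  175  174  176  180  174  179  176  178  173  199  144  131  117 
228 181  168  166  132   63   66b  85   98   61   75b  77b  76b  79b  74b  72b  74b 113  119  184  183  175  171  176   43   32   31   83 
231 178  180  125b  66b  78   70   70   75   76   75   69   63b  76b  76b  74b  78b  79b  76b  71b  71b  65b 104b 143   66  150  163  178 
234 128   38  127b  66b  76   75   72   71   73   73   72   73   68   70   73   67   67   63b  85   55   89   96  139b  77b  32  125b 174 
237 131  129  133b  62   68   73   71   67   71   69   75   71   68   72   69   68   68   73   68   64   69   63   62b  77b  66b 138  159 
240 120   47  119b  68   74   69   69   71   73   69   72   73   67   67   67   71   68   67   68   66   69   65   74b  78b  72b 162  181 
243 176  177   74b  65b  72   71   70   74   73   70   69   70   68   69   68   71   66   69   63   68   68   67   77b  71b  72
[... 700 characters left out ...]
  175 
261 176  172  153   67b  63b  73b  80b 117b 132b  77b  75b  76b  83b  93   89b  98   83b  79b  66   99   96   60b  76b  76b  65b 178  179 
264 172  177  175  174  170  179  178  156  156   71b  64b  70b  81b  75b  74b  77b  79b  75b  75b  77b  77   74b  75b  78b  70b 178  155 
267 173  172  173  170  170  169  171  174  174  175  176  179  184  160  162   65b  68b  69b  72b  76b  79b  75b  74b  45  150  173  177 
270 178  169  174  172  171  170  171  172  169  172  173  177  177  175  178  176  176  178  179  161  161   70b  71b  70b 145  177  181 
273 174  170  173  173  175  174  174  174  178  169  170  173  177  174  178  178  175  174  176  175  173  178  178  177  177  179  178
```

Run:
```python
from h import *
f=bot.grab_frame("top");im=f["color"];h0=cv2.imread("pics/top0.png")
print("now prism top BGR",np.median(im[236:247,200:255].reshape(-1,3),0),"orig brown",np.median(h0[247:261,345:395].reshape(-1,3),0))
print("side strip",[im[r,230].tolist() for r in range(244,258)])
print("blue now/orig",im[238:246,270:274].reshape(-1,3).mean(0),h0[238:246,270:274].reshape(-1,3).mean(0))
s=bot.grab_frame("scene")["color"];s0=cv2.imread("pics/scene0.png")
c=bot.grab_frame("scene")
for P in((.4905,.369,.085),(.472,.34,.065),(.4905,.34,.085),(.483,.291,.065)):
    q=proj(c,P).round().astype(int);print(P,q,s[q[1]-1:q[1]+2,q[0]-1:q[0]+2].reshape(-1,3).mean(0).round())
```

```text
now prism top BGR [69. 68. 69.] orig brown [55. 63. 68.]
side strip [[67, 69, 67], [66, 66, 67], [66, 68, 72], [70, 69, 70], [69, 71, 70], [64, 64, 64], [70, 69, 69], [54, 55, 57], [65, 61, 59], [76, 56, 44], [74, 45, 25], [74, 47, 20], [75, 45, 31], [70, 42, 16]]
blue now/orig [75.21875 47.09375 27.875  ] [115.40625  68.28125  36.28125]
(0.4905, 0.369, 0.085) [269 192] [65. 66. 66.]
(0.472, 0.34, 0.065) [270 206] [59. 60. 60.]
(0.4905, 0.34, 0.085) [276 197] [62. 62. 62.]
(0.483, 0.291, 0.065) [285 214] [61. 62. 62.]
```

The top is neutral grey, just shadowed (the blue beside it is equally darkened), so the rough face is sideways. Checking the seated pose.

Run:
```python
from h import *
f=bot.grab_frame("top");hsv=cv2.cvtColor(f["color"],cv2.COLOR_BGR2HSV)
m=((hsv[...,2]<84)&(hsv[...,2]>60)&(hsv[...,1]<45)).astype(np.uint8)*255
m=cv2.morphologyEx(m,cv2.MORPH_OPEN,np.ones((5,5)))
c=big(m,(185,222,280,275));print(rect(f,c,.085),cv2.boundingRect(c))
y=np.radians(-5.7);print("expected",490.3+.0,368)
h0=cv2.imread("pics/top0.png");d=cv2.absdiff(f["color"],h0).max(2)
for n,(x,y,w,h) in dict(cubes=(218,155,34,50),tape=(420,195,26,26),cal=(445,252,75,35),mark=(270,300,65,16),span=(98,245,72,28)).items(): print(n,np.percentile(d[y:y+h,x:x+w],95))
st()
```

```text
(array([489.9, 370.2, 161.8,  46.2]), np.float32(-4.88)) (191, 229, 73, 25)
expected 490.3 368
cubes 22.0
tape 113.0
cal 24.0
mark 23.0
span 24.0
t 30.07 tcp mm [491.2  83.4 197.5] toolz [-0. -0. -1.] close [ 9.953e-01 -9.730e-02 -4.000e-04] F [1.1 0.1 0.1] w 65.1 g 0.0 q [ 0.07  0.28  1.81 -0.    1.05  0.17]
```

Run:
```python
from h import *
f=bot.grab_frame("top")["color"];h0=cv2.imread("pics/top0.png")
for i in(h0,f):
    g=i[190:228,415:450].max(2)<60;ys,xs=np.where(g);print(len(xs),xs.mean()+415,ys.mean()+190)
s=bot.grab_frame("scene")["color"];s0=cv2.imread("pics/scene0.png")
print("scene tape diff",np.percentile(cv2.absdiff(s,s0).max(2)[285:315,420:455],95))
```

```text
155 428.9032258064516 208.5225806451613
317 420.8958990536278 211.81703470031545
scene tape diff 10.0
```

The tape is unmoved in the scene view; the top-view difference is only the arm in front of it. Handing in.

```bash
python3 -c "
from plant import bot
print(bot.finish_job())"
```

```text
the job is handed in; nothing more can be done
None
```

I handed the job in at about 30 s: the prism lies on its side across both rollers, between the guide pins, rough face facing the robot. I slid it along until I felt the end stop (about 10 N), then let go. Turning it took three tries, as it rolled back rough face up on the first two. In the camera checks the bystanders hadn't moved. Seating at the stop rests on the felt contact and a top-view measurement, as my 10 views were used up by then.

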